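# Close the sugar tin with its inner lid and take the outer lid away

### The job

The sugar tin's two lids are parked, nested one in the other, on the lid stand: swing the stand's clamp a quarter turn counter-clockwise so its finger is clear of the lids, then take both lids together by the inner lid's knob, lower them gently onto the open sugar tin and let go of the knob. Then grip the outer lid by its collar and lift it alone, straight up, to about 10 cm above where it sat, leaving the inner lid seated in the tin undisturbed; finish while still holding the outer lid level in the air (do not put it down or let go), and leave the other kitchen things on the table where they are.

Things in the scene. Friction and masses are not known exactly. Their poses are not given: they have to be found in the camera images.
- clamp (a joint): swing clamp of the lid stand: 0 = locked (its finger lies over the outer lid's edge, so the lids cannot be lifted); grows counter-clockwise seen from above; starts at 0 to 0.2, hard stop at 1.6 rad. The finger is clear of the lids from 1.1 rad; leave it at about 1.4. Fixed vertical axis, slight friction (0.05 N m); it stays where it is left.
- clamp_grip (a point): centre of the clamp's black bar grip, on the turning axis, 96.5 mm above the table. The bar is 40 mm long along this point's x, 13 mm thick along y, 32 mm tall; grip it from above across its thickness. Its axes turn with the clamp. The steel finger (37 mm long, 12 wide, 8 thick) points along this point's -x, its top 28 mm below this point.
- stand: fixed steel lid stand: base disc 148 mm across, with an upright tube 120 mm across whose rim is 50 mm above the table; origin at the centre of its underside. The nested lids start seated on the tube. The clamp's axis is 92 mm from the centre along the stand's +x.
- inner_knob (a point): inner lid (steel, about 220 g, loose): centre of the part of its round knob (22 mm across) that shows above the outer lid's collar, 16 mm up and 16 mm down; grip it about 6 mm higher. Its flange (116 mm across) carries the loose outer lid; a tapered plug (104 mm, bottom 60 mm below this point) enters the tin. Seated, the flange lies on the rim and this point is 50 mm above the tin's mouth.
- outer_collar (a point): outer lid (aluminium, about 180 g, loose): centre of its upright round collar, 44 mm across, 26 tall; the inner lid's knob passes through it with 5 mm play and its tip is 45 mm above this point. Plate 138 mm across, upper face 13 mm below; skirt to 25 mm below. Nested, it is 29 mm below inner_knob. Grip about 9 mm higher than this point. Clear of the knob once lifted 62 mm.
- tin_mouth (a point): centre of the open mouth of the fixed steel sugar tin, at rim height 110 mm above the table; z up. Tin 120 mm across, 112 mm inside, with a small loop handle on two sides 75 mm above the table, reaching 82 mm from its axis.
- jug: bystander: clear plastic jug with a handle, 90 mm across, 120 tall, origin under its centre; leave it alone
- shaker: bystander: steel shaker jar 48 mm across, 85 tall, origin under its centre; leave it alone
- cutter: bystander: steel ring cutter 68 mm across, 25 tall, origin under its centre; leave it alone
- scraper: bystander: spatula 200 mm long lying flat; leave it alone
- bowl: bystander: white bowl 140 mm across, 55 tall, origin under its centre; leave it alone
Things that resemble listed ones, but are neither listed nor needed, are in the scene too. Leave any black or pink look-alike of the part that bears outer_collar alone. Leave any orange look-alike of the part that bears inner_knob alone.

How it is judged:
By the outcome, as a careful person would: the job done as asked, in the order asked, and still so for the second after the job is handed in, while the arm keeps its last pose, push and grip.
It also fails if it takes over 69 s, if anything falls off the work surface, if the arm or the gripper's body presses on something with over 40 N, if the wrist force passes 120 N, or if a joint passes its speed limit or range.

### The arm

A 7-joint arm with a two-finger parallel gripper is mounted at the origin on the work surface. World frame = base frame: x ahead of the robot, y to its left, z up, the work surface at z = 0. Lengths are in mm, angles in rad, forces in N, time in s.
With the tool pointing down it reaches from about 425 to 1025 mm from the base axis. Payload 9.4 kg.
Tool frame: the origin (TCP) lies at the very end of the fingers, on their centre line; the grasp point (between the pads) lies 19 mm behind it; z points along the fingers, y is the line along which they close (so a half turn about z gives the same grasp; the last joint's range is limited). The gripper opens to 85 mm and grips with 20 to 120 N. Pads are 22 mm wide; open, the fingers measure 114 mm over their backs; the gripper's body (76 mm by 85 mm) begins 54 mm behind the grasp point. The pads swing forward as they close: fully open they stand 13 mm farther back than shut.
Start: joints at [-1.271, 0.599, -0.003, 1.599, 0.002, 0.943, -0.08], TCP at [266.765, 674.137, 231.275] pointing down, gripper open.
Joint ranges: [-2.57, 2.57], [-0.35, 1.97], [-1.29, 1.29], [0.11, 2.56], [-1.05, 4.19], [0.11, 1.86], [-2.63, 2.63]. Speed limits (rad/s): [2.22, 2.22, 3.01, 3.01, 3.14, 3.14, 3.14].

### API

Orientations are given as [roll, pitch, yaw] about the fixed x, y, z axes, in that order (R = Rz(yaw) Ry(pitch) Rx(roll)).
In Python, from station import env, vision gives the robot as it stands.
- The arm moves only by the tool jog_arm, never from a script. Its argument "rows" is one flat list of numbers, 5 for each row, row after row: the opening, from -1 (shut) to 1 (fully open), then the shift along the tool's x, y, z in m, then the turn about the tool's z in rad. In form: [claw, dx, dy, dz, twist, claw, dx, dy, dz, twist, ...]. A call has 1 to 20 rows; each row shifts and turns the commanded pose from where the row before left it, along the tool's axes as they then stand; what a row does not reach is not made up. A row lasts 1/10 s, in which the tool goes at most 50 mm and 8.59 degrees, less where a joint would pass 70% of its speed; a pose out of reach is approached as far as the arm can. A call is refused whole if a number of a shift passes 0.05 or a number of a turn 0.15, either way. A call with a gripper value outside its range is refused whole. The fingers move at their own pace and stop on an object; "force" is the grip in N (left out, the last holds). Time passes only in rows, so rows that do not move let the fingers close. It gives the time, the measured TCP pose, the force and the opening at its end, in the units of the state.
- env.state(): the state, without advancing time (a new reading comes with each control period).
- vision.snapshot(name): name is "scene" or "top"; returns a dict with "img" (400x640x3 uint8, blue, green, red), "z_map" (400x640 float32, mm along the optical axis (not along the pixel's ray), 0 where there is no reading), "K" (3x3 intrinsics, pixels), "R" (3x3) and "t" (3): a world point X has camera coordinates R X + t. Camera axes: x right, y down, z forward; pixel columns grow to the right and rows downward; lengths in mm; the calibration is good to about 2 mm. A picture is of the moment at which its call begins.
- env.sign_off(): hands the job in, once; it reports no verdict.
The state is a dict: "clock": time; "q": joint angles; "qd": joint speeds; "joint_efforts": joint torques, N m; "ee_pos": TCP position; "eef_rot": TCP orientation; "force": force on the tool from outside, world axes, zero at the start; "ft_torque": the same for the moment, N m; "opening": finger opening in mm.
Only numpy, scipy, OpenCV 4.12 (cv2) and the standard library are available. Lean on these libraries where they do the work, as an engineer would, in place of code of your own. Each camera call takes 0.05 s, during which the arm holds its last target. There are 200 camera calls.

## Working session

There is one attempt and no reset: what is moved stays moved. The work goes in short steps, Python scripts to look and compute and a tool call to move; the robot and the scene stay as the last step left them, time stands still between calls to the robot, and variables do not carry over. Pictures are saved under pics/ and viewed, on a budget of 10 in all, crops included, one or two more only if the job needs it, and the job is handed in when it is done.

Besides the shell and the picture viewer there is one more tool, called by a JSON object that holds its "method" and its "body". jog_arm: Moves the arm, as the interface text tells. Its arguments: {"type":"object","properties":{"rows":{"type":"array","items":{"type":"number"}},"force":{"type":"number"}},"required":["rows"]}

```bash
mkdir -p pics
cat > h.py <<'E'
import numpy as np, cv2
from station import env, vision
def snap(n):
    s=vision.snapshot(n); np.savez('/tmp/%s.npz'%n,**s); return s
def load(n): return dict(np.load('/tmp/%s.npz'%n))
def cloud(s):
    v,u=np.mgrid[0:400,0:640]; z=s['z_map']; K=s['K']
    c=np.stack([(u-K[0,2])/K[0,0]*z,(v-K[1,2])/K[1,1]*z,z],-1)
    P=(c-s['t'])@s['R']; P[z==0]=np.nan; return P
E
python3 - <<'E'
from h import *
for n in('scene','top'):
    s=snap(n); cv2.imwrite('pics/%s0.png'%n,s['img']); print(n,s['K'],s['R'],s['t'])
print(env.state())
E
```

```text
scene [[516.07216531   0.         308.06902325]
 [  0.         516.07216531 211.96888468]
 [  0.           0.           1.        ]] [[-0.0483754   0.99873839  0.01347046]
 [ 0.77881269  0.04616014 -0.62555578]
 [-0.62538837 -0.01977055 -0.78006315]] [  40.04303429 -360.94760544 1702.22835521]
top [[435.82289246   0.         310.99124992]
 [  0.         435.82289246 196.64672063]
 [  0.           0.           1.        ]] [[ 0.00699741 -0.99975102  0.0211879 ]
 [-0.98028236 -0.01104241 -0.19729308]
 [ 0.19747792 -0.01938958 -0.98011556]] [ -27.51655032  537.61541189 1111.73157671]
{'clock': 0.1, 'q': array([-1.27069649,  0.60010128, -0.00252246,  1.60003367,  0.00179361,
        0.94291379, -0.07979158]), 'qd': array([-1.34570639e-03, -2.36055367e-03,  3.72996571e-03, -1.45647565e-03,
        2.21266356e-03, -2.02719503e-03,  3.11594374e-05]), 'joint_efforts': array([ 4.93815809e-03, -7.77989602e+01,  1.57005206e+00, -2.58630341e+01,
        1.26996406e-02,  5.37135580e-03, -1.86094195e-05]), 'ee_pos': array([266.62955053, 673.740948  , 230.46883675]), 'eef_rot': array([-3.14014544e+00,  1.41287621e-04,  2.76483879e+00]), 'force': array([-0.69762345, -0.30008874, -0.21142451]), 'ft_torque': array([-0.00926012,  0.03129288,  0.04828729]), 'opening': 85.26615438842425}
```

View pics/top0.png

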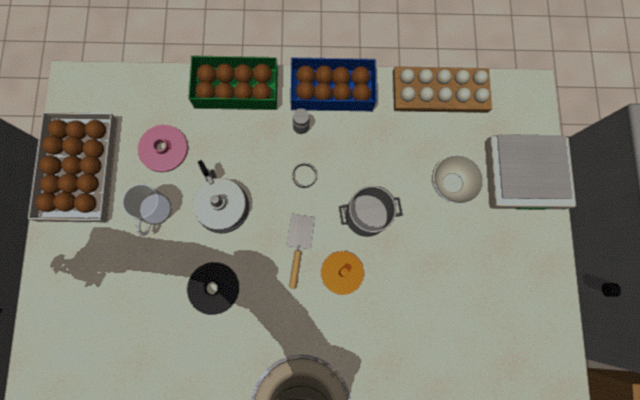

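View pics/scene0.png

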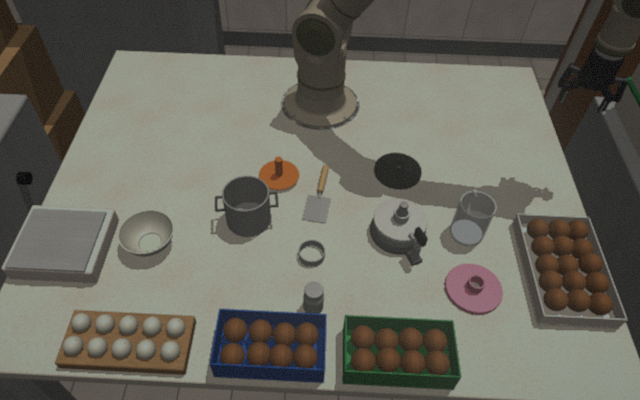

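Top view: stand with nested lids at (219,204), clamp at (205,170), tin at (371,210), jug at (150,207), black decoy (213,288), orange decoy (343,272), pink decoy (162,148). Next come enlarged crops and depth measurements.

Run:
```python
from h import *
T=load('top');S=load('scene')
a=cv2.resize(T['img'][140:240,170:270],(400,400),interpolation=cv2.INTER_CUBIC)
b=cv2.resize(S['img'][185:285,355:455],(400,400),interpolation=cv2.INTER_CUBIC)
cv2.imwrite('pics/crop1.png',np.hstack([a,b]))
def circ(p):
    A=np.c_[p,np.ones(len(p))]; x=np.linalg.lstsq(A,(p**2).sum(1),rcond=None)[0]
    c=x[:2]/2; return c,np.sqrt(x[2]+c@c)
for n,s in(('top',T),('scene',S)):
    P=cloud(s).reshape(-1,3); P=P[~np.isnan(P[:,0])]
    def reg(c,r,z0,z1):
        return P[(np.hypot(P[:,0]-c[0],P[:,1]-c[1])<r)&(P[:,2]>z0)&(P[:,2]<z1)]
    # rough centres
    def px(u,v):
        return cloud(s)[v,u]
    st=px(*((230,215) if n=='top' else (385,235))); ti=px(*((371,212) if n=='top' else (247,190)))
    print(n,'st',st,'tin',ti)
    for it,(c,zz) in enumerate(((st,(0,200)),(ti,(0,200)))):
        q=reg(c,130,5,200)
        h,e=np.histogram(q[:,2],bins=np.arange(0,200,6)); print(dict(zip(e[:-1].astype(int),h)))
    q=reg(ti,110,104,116); c=q[:,:2].mean(0)
    for _ in range(3):
        r=np.hypot(*(q[:,:2]-c).T); q=q[(r>45)&(r<68)]; c,rad=circ(q[:,:2])
    print('tin rim',c,rad,q[:,2].mean(),len(q))
```

```text
top st [485.11789188 190.0814649   59.40210584] tin [ 505.94094164 -190.46305841    5.77157509]
{np.int64(0): np.int64(128), np.int64(6): np.int64(210), np.int64(12): np.int64(181), np.int64(18): np.int64(6), np.int64(24): np.int64(2), np.int64(30): np.int64(0), np.int64(36): np.int64(0), np.int64(42): np.int64(6), np.int64(48): np.int64(56), np.int64(54): np.int64(1241), np.int64(60): np.int64(623), np.int64(66): np.int64(42), np.int64(72): np.int64(19), np.int64(78): np.int64(37), np.int64(84): np.int64(45), np.int64(90): np.int64(12), np.int64(96): np.int64(7), np.int64(102): np.int64(10), np.int64(108): np.int64(29), np.int64(114): np.int64(63), np.int64(120): np.int64(3), np.int64(126): np.int64(0), np.int64(132): np.int64(0), np.int64(138): np.int64(0), np.int64(144): np.int64(0), np.int64(150): np.int64(0), np.int64(156): np.int64(0), np.int64(162): np.int64(0), np.int64(168): np.int64(0), np.int64(174): np.int64(0), np.int64(180): np.int64(0), np.int64(186): np.int64(0), np.int64(192): np.int64(0)}
{np.int64(0): np.int64(295), np.int64(6): np.int64(725), np.int64(12): np.int6
[... 2282 characters left out ...]
nt64(66): np.int64(132), np.int64(72): np.int64(238), np.int64(78): np.int64(213), np.int64(84): np.int64(126), np.int64(90): np.int64(145), np.int64(96): np.int64(142), np.int64(102): np.int64(151), np.int64(108): np.int64(188), np.int64(114): np.int64(14), np.int64(120): np.int64(0), np.int64(126): np.int64(0), np.int64(132): np.int64(0), np.int64(138): np.int64(0), np.int64(144): np.int64(0), np.int64(150): np.int64(0), np.int64(156): np.int64(0), np.int64(162): np.int64(0), np.int64(168): np.int64(0), np.int64(174): np.int64(0), np.int64(180): np.int64(0), np.int64(186): np.int64(0), np.int64(192): np.int64(0)}
tin rim [ 497.72875009 -176.34233469] 57.44274600650211 109.39333946022917 87
```

View pics/crop1.png

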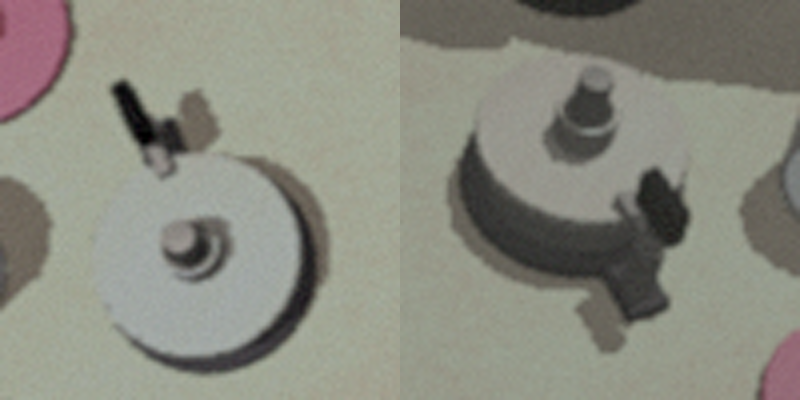

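Crop: the outer lid's plate is light grey with the knob in its centre. The black bar grip lies at about crop (135,112), i.e. top pixel (204,168), with its finger pointing at the lid. Next I fit the lid disc, knob and bar.

```bash
cat >> h.py <<'E'
def circ(p):
    A=np.c_[p,np.ones(len(p))]; x=np.linalg.lstsq(A,(p**2).sum(1),rcond=None)[0]
    c=x[:2]/2; return c,np.sqrt(x[2]+c@c)
def pts(n,c,r,z0,z1):
    P=cloud(load(n)).reshape(-1,3)
    return P[(np.hypot(P[:,0]-c[0],P[:,1]-c[1])<r)&(P[:,2]>z0)&(P[:,2]<z1)]
def disc(p):  # min enclosing circle
    (x,y),r=cv2.minEnclosingCircle(p[:,:2].astype(np.float32)); return np.round([x,y,r],1)
E
python3 - <<'E'
from h import *
for n in('top','scene'):
    c=np.array([510,182.])
    for _ in range(3):
        q=pts(n,c,78,52,64); c=q[:,:2].mean(0)
    print(n,'plate mean',c,q[:,2].mean(),'enc',disc(q))
    k=pts(n,c,22,109,122); print('knob top',k.mean(0),len(k),disc(k))
    g=pts(n,c,140,76,120); g=g[np.hypot(*(g[:,:2]-c).T)>60]; t=g[g[:,2]>105]
    for nm,w in(('all',g),('top',t)):
        if len(w)<3: continue
        m=w[:,:2].mean(0); ev,V=np.linalg.eigh(np.cov(w[:,:2].T)); d=V[:,1]; pr=(w[:,:2]-m)@d
        r=cv2.minAreaRect(w[:,:2].astype(np.float32))
        print('grip',nm,len(w),m,'ang',np.degrees(np.arctan2(d[1],d[0])),pr.min(),pr.max(),r,w[:,2].max(), 'dist',np.hypot(*(np.array(r[0])-c)))
    f=pts(n,c,110,64,74); f=f[np.hypot(*(f[:,:2]-c).T)>40]; print('finger',f.mean(0),len(f))
E
```

```text
top plate mean [515.49908151 221.98277411] 58.917467023153975 enc [516.6 223.4  69.6]
knob top [516.76674687 222.69054233 116.09830814] 63 [517.3 222.9  10.8]
grip all 105 [596.60993989 260.40435171] ang 134.56516790457195 -15.041741161195285 134.18134142684335 ((553.796630859375, 300.45831298828125), (37.99359893798828, 149.412353515625), 48.585960388183594) 118.16001621301324 dist 87.32189008506909
grip top 83 [599.49528847 259.92785793] ang 143.1138884182887 -14.571415396752261 131.68644632745102 ((554.4060668945312, 299.3487548828125), (37.72035598754883, 146.9556427001953), 49.06145477294922) 118.16001621301324 dist 86.59820143788221
finger [562.00251065 239.99904489  67.75772979] 61
scene plate mean [522.45181046 217.15837348] 58.07816354597855 enc [517.6 221.8  70.8]
knob top [518.7169046  222.61683666 115.35740202] 56 [516.5 222.9  11.7]
grip all 176 [605.10706666 257.97182818] ang -150.5098513983384 -18.414656545249226 22.57305413356172 ((601.97412109375, 259.39849853515625), (41.10211944580078, 15.204818725585938), 24.246097564697266) 116.54302316353119 dist 90.04457814674203
grip top 93 [603.24367322 258.67053265] ang -153.30127896649037 -17.783367576549185 21.378320493862628 ((601.0606079101562, 259.0238342285156), (39.122684478759766, 15.18961238861084), 24.083663940429688) 116.54302316353119 dist 89.06211226250602
finger [586.22078618 247.69906159  67.93141996] 65
```

```bash
cat >> h.py <<'E'
def tool(target,yaw=None):
    """remaining shift in tool axes (m) to target TCP (mm) and twist to yaw"""
    from scipy.spatial.transform import Rotation as Ro
    s=env.state(); R=Ro.from_euler('xyz',s['eef_rot']).as_matrix()
    d=R.T@(np.array(target)-s['ee_pos'])/1000
    y=s['eef_rot'][2]; tw=None if yaw is None else (y-yaw+np.pi)%(2*np.pi)-np.pi
    print('shift',np.round(d,4),'twist',tw,'pos',s['ee_pos'],'rpy',s['eef_rot'],'F',s['force'],'q',np.round(s['q'],2),s['opening'],s['clock'])
E
python3 - <<'E'
from h import *
for n in('top','scene'):
    w=pts(n,(601.5,259.2),27,76,122)
    img=load(n)['img']
    for z0 in(76,100,107):
        v=w[w[:,2]>z0]; print(n,z0,len(v),v[:,:2].mean(0),cv2.minAreaRect(v[:,:2].astype(np.float32)))
    j=pts(n,(540,350),90,60,130); j=j[(j[:,1]>295)]
    print('jug',len(j),disc(j),j[:,2].max(), j[:,:2].min(0),j[:,:2].max(0))
    f=pts(n,(517,222.8),95,63,74); 
    m=(np.hypot(f[:,0]-517,f[:,1]-222.8)>40); f=f[m]; print('finger',len(f),np.median(f,0),cv2.minAreaRect(f[:,:2].astype(np.float32)))
    b=pts(n,(640,300),100,1.5,30)
E
```

```text
top 76 102 [599.13740636 257.42505398] ((600.9923706054688, 259.2101135253906), (39.62879180908203, 12.941868782043457), 26.682355880737305)
top 100 86 [600.57500273 258.50345761] ((600.9923706054688, 259.2101135253906), (39.62879180908203, 12.941868782043457), 26.682355880737305)
top 107 81 [600.65184858 258.80898497] ((601.0458374023438, 259.1428527832031), (39.63192367553711, 12.319101333618164), 28.277713775634766)
jug 501 [509.6 406.8  45.8] 125.27009971761595 [465.20870253 361.42221669] [554.84975146 439.8229386 ]
finger 96 [563.36425311 247.31772055  64.82705811] ((517.4267578125, 224.70889282226562), (137.0337677001953, 125.35426330566406), 60.75495529174805)
scene 76 176 [605.10706666 257.97182818] ((601.97412109375, 259.39849853515625), (41.10211944580078, 15.204818725585938), 24.246097564697266)
scene 100 111 [603.92137149 258.52485155] ((601.9632568359375, 259.42730712890625), (41.10016632080078, 15.18961238861084), 24.083663940429688)
scene 107 78 [601.67393922 258.33550312] ((601.0606079101562, 259.0238342285156), (39.122684478759766, 15.18961238861084), 24.083663940429688)
jug 760 [509.7 404.3  46.3] 123.88060663222554 [464.48530429 360.84621033] [555.06748362 439.69842518]
finger 61 [581.06540157 248.17783252  67.75794557] ((533.1813354492188, 219.19210815429688), (129.6485137939453, 102.59886169433594), 64.0381088256836)
```

{"method": "jog_arm", "body": {"rows": [1,0,0,0,0.12,1,0,0,0,0.12,1,0,0,0,0.12,1,0,0,0,0.12,1,0,0,0,0.12,1,0,0,0,0.12,1,0,0,0,0.12,1,0,0,0,0.12,1,0,0,0,0.12,1,0,0,0,0.12,1,0,0,0,0.12,1,0,0,0,0.12,1,0,0,0,0.12,1,0,0,0,0.12,1,0,0,0,0.12,1,0,0,0,0.12,1,0,0,0,0.12,1,0,0,0,0.12,1,0,0,0,0.12]}}

```text
clock: 2.0
ee_pos: [266.5, 674.0, 230.8]
eef_rot: [3.141, 0.001, 0.48]
force: [0.1, 0.0, 1.0]
opening: 85.3
```

```bash
python3 -c "
from h import *
tool((601.2,259.2,180),0.445)"
```

```text
shift [0.1054 0.5224 0.051 ] twist 0.035012999781223186 pos [266.49745158 673.9612891  230.80637512] rpy [3.14103117e+00 6.22329476e-04 4.80013000e-01] F [0.12447477 0.03174956 0.98816516] q [-1.64  0.68  0.64  1.63 -0.46  1.   -1.94] 85.32337288575268 2.0
```

{"method": "jog_arm", "body": {"rows": [0.1,0.0055,0.0275,0,0,0.1,0.0055,0.0275,0,0,0.1,0.0055,0.0275,0,0,0.1,0.0055,0.0275,0,0,0.1,0.0055,0.0275,0,0,0.1,0.0055,0.0275,0,0,0.1,0.0055,0.0275,0,0,0.1,0.0055,0.0275,0,0,0.1,0.0055,0.0275,0,0,0.1,0.0055,0.0275,0,0,0.1,0.0055,0.0275,0,0,0.1,0.0055,0.0275,0,0,0.1,0.0055,0.0275,0,0,0.1,0.0055,0.0275,0,0,0.1,0.0055,0.0275,0,0,0.1,0.0055,0.0275,0,0,0.1,0.0055,0.0275,0,0,0.1,0.0055,0.0275,0,0,0.1,0.0055,0.0275,0,0.035,0.1,0,0,0,0]}}

```text
clock: 4.0
ee_pos: [605.0, 256.1, 231.5]
eef_rot: [3.139, -0.001, 0.443]
force: [-0.4, -0.4, 0.3]
opening: 46.6
```

```bash
python3 -c "
from h import *
tool((601.2,259.2,86),0.445)"
```

```text
shift [-0.0022 -0.0048  0.1454] twist -0.0016361969183824598 pos [605.01670604 256.11154849 231.46130654] rpy [ 3.13908550e+00 -5.19934763e-04  4.43363803e-01] F [-0.36488916 -0.41460463  0.33107767] q [-0.88  0.58  0.62  1.79 -0.42  0.9  -1.2 ] 46.55449155257252 4.0
```

{"method": "jog_arm", "body": {"rows": [0.1,-0.002,-0.005,0,0,0.1,0,0,0.02,0,0.1,0,0,0.02,0,0.1,0,0,0.02,0,0.1,0,0,0.02,0,0.1,0,0,0.02,0,0.1,0,0,0.02,0,0.1,0,0,0.015,0,0.1,0,0,0.01,0,0.1,0,0,0,0,0.1,0,0,0,0]}}

```text
clock: 5.1
ee_pos: [598.9, 264.4, 86.7]
eef_rot: [3.142, -0.0, 0.45]
force: [-0.1, 0.3, -0.3]
opening: 47.2
```

```bash
python3 -c "
from h import *
tool((601.2,259.2,86),0.445)
S=snap('scene');T=snap('top')
b=cv2.resize(S['img'][165:285,345:465],(480,480),interpolation=cv2.INTER_CUBIC)
cv2.imwrite('pics/c2.png',b)"
```

```text
shift [-0.0002  0.0057  0.0007] twist 0.00505562865176179 pos [598.89218052 264.41247059  86.65245832] rpy [ 3.14154578e+00 -3.30083045e-04  4.50055629e-01] F [-0.12176234  0.2950997  -0.30057004] q [-0.8   0.74  0.48  1.9  -0.55  0.64 -1.1 ] 47.17461314984155 5.1
```

View pics/c2.png

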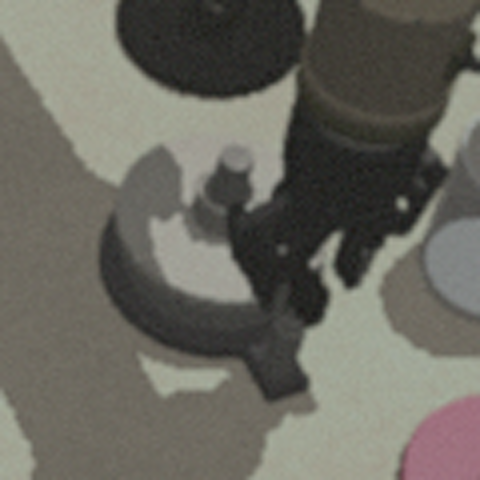

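The crop shows the fingers straddling the bar at (290,290); the arm had lagged in my earlier reading. I'll correct the 6 mm sideways error and close.

{"method": "jog_arm", "body": {"rows": [0.1,0,0.0055,0,0,0.1,0,0,0,0,0.1,0,0,0,0,-1,0,0,0,0,-1,0,0,0,0,-1,0,0,0,0,-1,0,0,0,0,-1,0,0,0,0,-1,0,0,0,0,-1,0,0,0,0], "force": 30}}

```text
clock: 6.2
ee_pos: [600.9, 259.8, 86.4]
eef_rot: [-3.141, -0.0, 0.45]
force: [-2.4, 3.5, 4.7]
opening: 12.6
```

```bash
python3 -c "
from h import *
tool((601.2,259.2,86),0.445)"
```

```text
shift [-0.      0.0007  0.0004] twist 0.00528885140275559 pos [600.94373288 259.84236677  86.40090272] rpy [-3.14088753e+00 -7.03717321e-05  4.50288851e-01] F [-2.35654798  3.49653543  4.67601511] q [-0.79  0.74  0.48  1.9  -0.55  0.64 -1.09] 12.608504480049376 6.2
```

{"method": "jog_arm", "body": {"rows": [-1,0,0,0,-0.08,-1,0,0,0,-0.08,-1,0,0,0,-0.08,-1,0,0,0,-0.08,-1,0,0,0,-0.08,-1,0,0,0,-0.08,-1,0,0,0,-0.08,-1,0,0,0,-0.08,-1,0,0,0,-0.08,-1,0,0,0,-0.08,-1,0,0,0,-0.08,-1,0,0,0,-0.08,-1,0,0,0,-0.08,-1,0,0,0,-0.08,-1,0,0,0,-0.08,-1,0,0,0,-0.08,-1,0,0,0,-0.08,-1,0,0,0,0,-1,0,0,0,0]}}

```text
clock: 8.1
ee_pos: [601.3, 259.7, 86.4]
eef_rot: [3.141, -0.001, 1.809]
force: [-2.0, 5.0, 4.2]
opening: 12.5
```

```bash
python3 -c "
from h import *
tool((601.2,259.2,86),1.81)"
```

```text
shift [-0.0005 -0.0002  0.0004] twist -0.0012525179768259065 pos [601.31877521 259.74234788  86.42763121] rpy [ 3.14081819e+00 -7.50840132e-04  1.80874748e+00] F [-2.02462495  4.96666721  4.21896122] q [-0.56  0.69  0.1   1.88 -0.12  0.58 -0.14] 12.496208155970333 8.1
```

{"method": "jog_arm", "body": {"rows": [0.1,0,0,0,0,0.1,0,0,0,0,0.1,0,0,0,0,0.1,0,0,0,0,0.1,0,0,-0.01,0,0.1,0,0,-0.02,0,0.1,0,0,-0.02,0,0.1,0,0,-0.02,0,0.1,0,0,-0.02,0,0.1,0,0,-0.02,0,0.1,0,0,0,0,0.1,0,0,0,0,0.1,0,0,0,0,0.1,0,0,0,0]}}

```text
clock: 9.5
ee_pos: [600.7, 259.1, 195.4]
eef_rot: [-3.14, 0.0, 1.81]
force: [-0.2, -0.0, -0.4]
opening: 46.9
```

```bash
python3 -c "
from h import *
tool((517.2,222.8,87),1.81)
T=snap('top')
for n in ['top','scene']:
    if n=='scene': snap(n)
    w=pts(n,(601.2,259.2),27,100,122); print(len(w),cv2.minAreaRect(w[:,:2].astype(np.float32)) if len(w)>5 else 0)
    k=pts(n,(517,222.8),22,109,122); print('knob',k.mean(0),len(k),disc(k)) if len(k) else 0
S=load('scene')
b=cv2.resize(S['img'][165:285,345:465],(480,480),interpolation=cv2.INTER_CUBIC)
cv2.imwrite('pics/c3.png',b)"
```

```text
shift [-0.0154 -0.0895  0.1085] twist -0.00012021412224205719 pos [600.67372305 259.05040695 195.38366117] rpy [-3.14010517e+00  4.33596172e-04  1.80987979e+00] F [-0.2279163  -0.04230954 -0.42953972] q [-0.58  0.55  0.13  1.81 -0.1   0.79 -0.16] 46.93909512055293 9.5
62 ((602.1135864257812, 253.6598663330078), (12.858872413635254, 27.909626007080078), 10.35877513885498)
knob [516.75102695 222.6335695  116.20634096] 62 [517.1 223.1  10.8]
114 ((602.0957641601562, 258.0411682128906), (16.968873977661133, 39.10607147216797), 17.350162506103516)
knob [518.61088286 222.46602796 114.96339459] 59 [518.1 222.2  12.1]
```

View pics/c3.png

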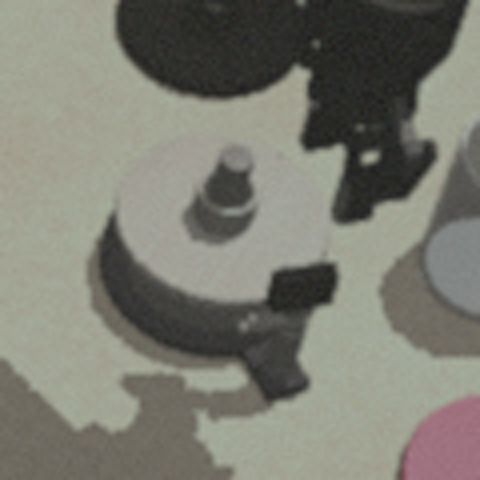

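Crop: the bar at (303,287) is now turned, the finger lies sideways at (250,322) clear of the lids, and the lids haven't moved. Next is the knob.

{"method": "jog_arm", "body": {"rows": [0.1,-0.003,-0.018,0,0,0.1,-0.003,-0.018,0,0,0.1,-0.003,-0.018,0,0,0.1,-0.003,-0.018,0,0,0.1,-0.0035,-0.0175,0,0,0.1,0,0,0,0,0.1,0,0,0.02,0,0.1,0,0,0.02,0,0.1,0,0,0.015,0,0.1,0,0,0,0,0.1,0,0,0,0,0.1,0,0,0,0,0.1,0,0,0,0]}}

```text
clock: 10.9
ee_pos: [518.4, 223.2, 142.1]
eef_rot: [3.14, -0.0, 1.81]
force: [-0.0, -0.6, 0.8]
opening: 47.0
```

```bash
python3 -c "
from h import *
tool((517.2,222.7,87),1.81)"
```

```text
shift [-0.0002 -0.0014  0.0551] twist -0.00022764231438499039 pos [518.44264188 223.23088669 142.07533988] rpy [ 3.14016770e+00 -3.33039375e-04  1.80977236e+00] F [-0.03017505 -0.61405516  0.80491955] q [-0.59  0.53  0.11  2.06 -0.11  0.56 -0.16] 46.98082633744815 10.9
```

{"method": "jog_arm", "body": {"rows": [0.1,0,-0.001,0.015,0,0.1,0,0,0.015,0,0.1,0,0,0.012,0,0.1,0,0,0.008,0,0.1,0,0,0.004,0,0.1,0,0,0,0,0.1,0,0,0,0,0.1,0,0,0,0,-1,0,0,0,0,-1,0,0,0,0,-1,0,0,0,0,-1,0,0,0,0,-1,0,0,0,0,-1,0,0,0,0], "force": 60}}

```text
clock: 12.3
ee_pos: [517.0, 222.8, 87.8]
eef_rot: [3.141, -0.0, 1.81]
force: [-1.0, -0.4, 5.0]
opening: 20.5
```

```bash
python3 -c "
from h import *
tool((517.2,222.7,87),1.81)"
```

```text
shift [-0.0002  0.0002  0.0008] twist -0.00022056331265618567 pos [516.99067815 222.82304221  87.83585834] rpy [ 3.14106818e+00 -2.14968850e-04  1.80977944e+00] F [-1.00200278 -0.37127908  4.98432649] q [-0.57  0.61  0.09  2.09 -0.12  0.44 -0.14] 20.492863367984324 12.3
```

{"method": "jog_arm", "body": {"rows": [-1,0,0,-0.003,0,-1,0,0,-0.005,0,-1,0,0,-0.008,0,-1,0,0,-0.01,0,-1,0,0,-0.012,0,-1,0,0,-0.012,0,-1,0,0,-0.012,0,-1,0,0,-0.012,0,-1,0,0,-0.012,0,-1,0,0,-0.012,0,-1,0,0,-0.012,0,-1,0,0,-0.012,0,-1,0,0,-0.012,0,-1,0,0,-0.008,0,-1,0,0,-0.004,0,-1,0,0,0,0,-1,0,0,0,0,-1,0,0,0,0]}}

```text
clock: 14.1
ee_pos: [516.6, 222.6, 232.7]
eef_rot: [-3.141, 0.0, 1.81]
force: [-0.1, -0.0, -4.2]
opening: 20.4
```

```bash
python3 -c "
from h import *
tool((497.8,-175.8,235),1.81)
S=snap('scene')
b=cv2.resize(S['img'][85:285,300:500],(560,560),interpolation=cv2.INTER_CUBIC)
cv2.imwrite('pics/c4.png',b)"
```

```text
shift [-0.3826 -0.1126 -0.002 ] twist -0.00018102152572030406 pos [516.59439054 222.61584467 232.74038337] rpy [-3.14062477e+00  3.12022820e-04  1.80981898e+00] F [-0.11550152 -0.02842678 -4.20937546] q [-0.61  0.41  0.14  1.98 -0.08  0.76 -0.18] 20.39961422698308 14.1
```

View pics/c4.png

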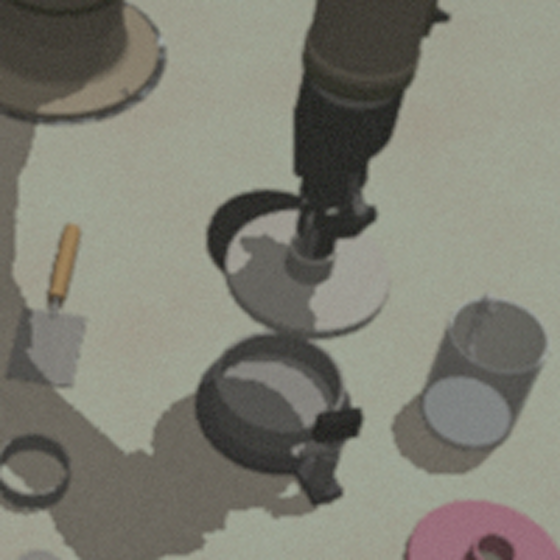

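Both lids hang together at crop (305,265), level, with the load at 4.2 N as expected. I'm carrying them to the tin.

{"method": "jog_arm", "body": {"rows": [-1,-0.011,-0.0032,0,0,-1,-0.02,-0.0059,0,0,-1,-0.02,-0.0059,0,0,-1,-0.02,-0.0059,0,0,-1,-0.02,-0.0059,0,0,-1,-0.02,-0.0059,0,0,-1,-0.02,-0.0059,0,0,-1,-0.02,-0.0059,0,0,-1,-0.02,-0.0059,0,0,-1,-0.02,-0.0059,0,0,-1,-0.02,-0.0059,0,0,-1,-0.02,-0.0059,0,0,-1,-0.02,-0.0059,0,0,-1,-0.02,-0.0059,0,0,-1,-0.02,-0.0059,0,0,-1,-0.02,-0.0059,0,0,-1,-0.02,-0.0059,0,0,-1,-0.02,-0.0059,0,0,-1,-0.02,-0.0059,0,0,-1,-0.011,-0.0032,0,0]}}

```text
clock: 16.15
ee_pos: [497.0, -177.6, 233.3]
eef_rot: [-3.141, 0.001, 1.807]
force: [-1.1, -0.1, -4.6]
opening: 20.2
```

{"method": "jog_arm", "body": {"rows": [-1,0,0,0,0,-1,0,0,0,0,-1,0,0,0.01,0,-1,0,0,0.015,0,-1,0,0,0.01,0,-1,0,0,0,0,-1,0,0,0,0,-1,0,0,0,0]}}

```text
clock: 16.95
ee_pos: [498.3, -175.0, 198.6]
eef_rot: [3.141, 0.0, 1.81]
force: [0.0, 0.4, -4.3]
opening: 20.1
```

```bash
python3 -c "
from h import *
tool((497.8,-175.8,147.8),1.81)
for n in('top','scene'):
    snap(n)
    for z0,z1 in((138,160),(160,172)):
        q=pts(n,(497.8,-175.8),90,z0,z1); print(n,z0,len(q),disc(q) if len(q) else '',q.mean(0) if len(q) else '')
    q=pts(n,(497.8,-175.8),110,104,116)
    r=np.hypot(q[:,0]-497.8,q[:,1]+175.8); q=q[(r>50)&(r<68)]; print('rim',circ(q[:,:2]) if len(q)>9 else '',len(q))
"
```

```text
shift [-0.0006 -0.0007  0.0508] twist -2.7319769263733917e-05 pos [ 498.26622915 -175.01318636  198.64528362] rpy [3.14099521e+00 3.10274851e-04 1.80997268e+00] F [ 0.01234563  0.36115506 -4.28528121] q [ 0.1   0.41  0.18  2.09 -0.12  0.65  0.6 ] 20.08063884384711 16.95
top 138 5 [ 459.6 -129.4   33.1] [ 459.73759701 -126.02228086  157.90858751]
top 160 934 [ 498.1 -161.5   67.5] [ 495.84797698 -140.58237045  169.34699699]
rim  0
scene 138 31 [ 530.  -163.2   58.2] [ 552.33263492 -163.22331717  158.27078411]
scene 160 1500 [ 498.4 -178.4   72.9] [ 509.62343541 -173.38445527  168.68936801]
rim (array([ 498.48475857, -176.21676524]), np.float64(58.01560079961773)) 160
```

{"method": "jog_arm", "body": {"rows": [-1,-0.0008,-0.0005,0.004,0,-1,0,0,0.006,0,-1,0,0,0.006,0,-1,0,0,0.006,0,-1,0,0,0.005,0,-1,0,0,0.004,0,-1,0,0,0.004,0,-1,0,0,0.004,0,-1,0,0,0.003,0,-1,0,0,0.002,0,-1,0,0,0.002,0,-1,0,0,0,0,-1,0,0,0,0]}}

```text
clock: 18.35
ee_pos: [497.7, -176.0, 152.4]
eef_rot: [3.141, 0.0, 1.81]
force: [0.2, 0.0, -4.9]
opening: 20.2
```

{"method": "jog_arm", "body": {"rows": [-1,0,0,0.001,0,-1,0,0,0.001,0,-1,0,0,0.001,0,-1,0,0,0,0,-1,0,0,0,0]}}

```text
clock: 18.85
ee_pos: [497.6, -176.0, 149.3]
eef_rot: [-3.142, 0.0, 1.81]
force: [0.3, -0.5, -4.6]
opening: 20.2
```

{"method": "jog_arm", "body": {"rows": [-1,0,0,0.0005,0,-1,0,0,0.0005,0,-1,0,0,0.0005,0,-1,0,0,0,0,-1,0,0,0,0]}}

```text
clock: 19.35
ee_pos: [497.7, -175.9, 147.9]
eef_rot: [3.141, 0.0, 1.81]
force: [-0.5, -0.2, -2.7]
opening: 20.2
```

{"method": "jog_arm", "body": {"rows": [-1,0,0,0.0005,0,-1,0,0,0,0,-1,0,0,0,0]}}

```text
clock: 19.65
ee_pos: [497.7, -175.9, 147.8]
eef_rot: [3.141, 0.0, 1.81]
force: [-1.9, 1.3, 5.6]
opening: 20.0
```

Contact came at TCP height 147.8 mm, exactly as predicted, with about 5 N of push. I'm releasing and rising to look.

{"method": "jog_arm", "body": {"rows": [0.2,0,0,0,0,0.6,0,0,0,0,1,0,0,0,0,1,0,0,0,0,1,0,0,0,0,1,0,0,0,0,1,0,0,-0.005,0,1,0,0,-0.015,0,1,0,0,-0.02,0,1,0,0,-0.02,0,1,0,0,-0.02,0,1,0,0,-0.02,0,1,0,0,0,0,1,0,0,0,0]}}

```text
clock: 21.05
ee_pos: [497.7, -175.9, 247.6]
eef_rot: [3.141, 0.0, 1.81]
force: [-0.1, -0.9, -0.3]
opening: 85.5
```

```bash
python3 -c "
from h import *
tool((497.8,-175.8,121),1.81)
for n in('top','scene'):
    s=snap(n)
    q=pts(n,(497.8,-175.8),80,112,124); A=np.c_[q[:,:2]-q[:,:2].mean(0),np.ones(len(q))]
    print(n,'plate',len(q),disc(q),'slope,z',np.linalg.lstsq(A,q[:,2],rcond=None)[0])
    k=pts(n,(497.8,-175.8),30,169,182); print('knob top',disc(k) if len(k) else '',k.mean(0) if len(k) else '',len(k))
    k=pts(n,(497.8,-175.8),30,138,148); print('collar top',disc(k) if len(k) else '',k.mean(0) if len(k) else '',len(k))
a=load('top')['img'][150:270,310:430]; b=load('scene')['img'][125:245,185:305]
cv2.imwrite('pics/c5.png',np.hstack([cv2.resize(i,(400,400),interpolation=cv2.INTER_CUBIC) for i in(a,b)]))"
```

```text
shift [1.000e-04 0.000e+00 1.266e-01] twist -4.0118454933679715e-05 pos [ 497.67172209 -175.89670742  247.6400884 ] rpy [3.14062907e+00 3.80694913e-04 1.80995988e+00] F [-0.06025803 -0.8742083  -0.26612907] q [ 0.08  0.35  0.2   2.04 -0.1   0.76  0.58] 85.47953369465824 21.05
top plate 1311 [ 496.8 -172.6   68.6] slope,z [-9.01336932e-04 -2.13892491e-03  1.19097482e+02]
knob top [ 497.4 -174.8   10.7] [ 497.12042425 -174.61513144  176.6944546 ] 66
collar top [ 497.6 -175.2   19.7] [ 494.43938619 -172.03954886  144.3885014 ] 70
scene plate 1538 [ 497.5 -177.    71.2] slope,z [-2.20718182e-03 -4.86565110e-04  1.18352171e+02]
knob top [ 498.6 -177.7   12.9] [ 499.71236401 -175.0691423   175.0771236 ] 59
collar top [ 499.2 -175.1   20.5] [ 504.7281141  -173.38832285  142.87921922] 88
```

View pics/c5.png

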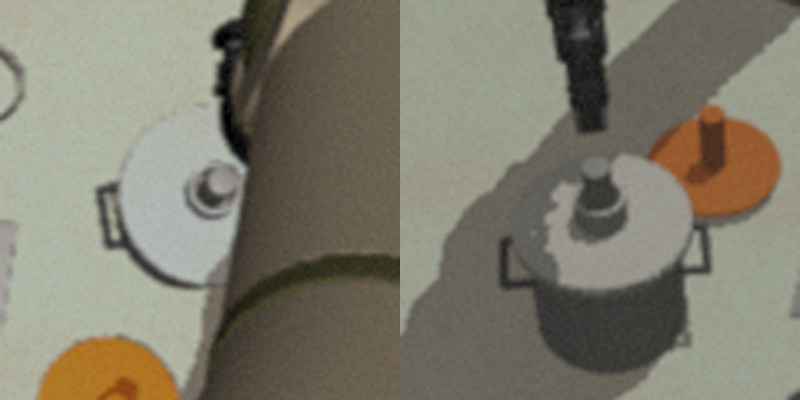

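Seated level (slope under 0.003, plate 118–119 mm, knob tip 176 mm as expected), in the crops at (180,200) and (600,215). Next I descend onto the collar.

{"method": "jog_arm", "body": {"rows": [1,0,0,0.01,0,1,0,0,0.02,0,1,0,0,0.02,0,1,0,0,0.02,0,1,0,0,0.02,0,1,0,0,0.015,0,1,0,0,0.01,0,1,0,0,0.006,0,1,0,0,0.004,0,1,0,0,0,0,1,0,0,0,0,1,0,0,0,0]}}

```text
clock: 22.35
ee_pos: [497.9, -176.0, 122.8]
eef_rot: [3.141, 0.0, 1.81]
force: [0.3, 0.7, 0.2]
opening: 85.3
```

{"method": "jog_arm", "body": {"rows": [0.6,0,0,0,0,0.3,0,0,0,0,0.1,0,0,0,0,-0.1,0,0,0,0,-1,0,0,0,0,-1,0,0,0,0,-1,0,0,0,0,-1,0,0,0,0,-1,0,0,0,0], "force": 45}}

```text
clock: 23.25
ee_pos: [497.7, -176.0, 122.8]
eef_rot: [3.141, 0.0, 1.81]
force: [-2.4, 0.3, 6.3]
opening: 38.2
```

{"method": "jog_arm", "body": {"rows": [-1,0,0,-0.001,0,-1,0,0,-0.002,0,-1,0,0,-0.003,0,-1,0,0,-0.004,0,-1,0,0,0,0,-1,0,0,0,0]}}

```text
clock: 23.85
ee_pos: [497.7, -175.9, 132.4]
eef_rot: [3.141, 0.0, 1.81]
force: [-1.5, 0.5, -2.6]
opening: 38.7
```

```bash
python3 -c "
from h import *
tool((497.8,-175.8,222.8),1.81)
for n in('top','scene'):
    s=snap(n)
    q=pts(n,(497.8,-175.8),80,120,136); q=q[np.hypot(q[:,0]-497.8,q[:,1]+175.8)>28]; A=np.c_[q[:,:2]-q[:,:2].mean(0),np.ones(len(q))]
    print(n,'plate',len(q),disc(q),'slope,z',np.linalg.lstsq(A,q[:,2],rcond=None)[0])
b=load('scene')['img'][115:265,170:320]
cv2.imwrite('pics/c6.png',cv2.resize(b,(500,500),interpolation=cv2.INTER_CUBIC))"
```

```text
shift [ 0.0001  0.0001 -0.0904] twist -0.00011457225644040392 pos [ 497.71643248 -175.91680237  132.44816482] rpy [3.14126266e+00 1.48093511e-04 1.80988543e+00] F [-1.48498332  0.47296665 -2.56043495] q [ 0.13  0.51  0.15  2.15 -0.16  0.49  0.63] 38.713420770935905 23.85
top plate 235 [ 541.2 -138.9   29.4] slope,z [1.97197191e-02 1.18955251e-02 1.28835454e+02]
scene plate 1388 [ 498.3 -176.1   70.8] slope,z [-7.79492463e-03 -2.01462792e-03  1.27644159e+02]
```

View pics/c6.png

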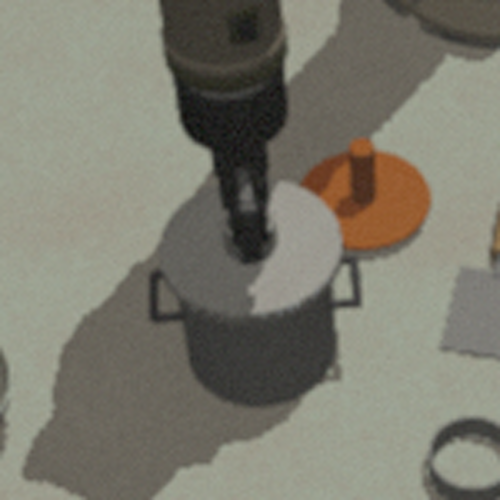

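The plate rose about 9 mm, level, and the load (about 2.6 N) fits the outer lid alone. Continuing straight up.

{"method": "jog_arm", "body": {"rows": [-1,0,0,-0.004,0,-1,0,0,-0.006,0,-1,0,0,-0.008,0,-1,0,0,-0.008,0,-1,0,0,-0.008,0,-1,0,0,-0.008,0,-1,0,0,-0.008,0,-1,0,0,-0.008,0,-1,0,0,-0.008,0,-1,0,0,-0.008,0,-1,0,0,-0.008,0,-1,0,0,-0.006,0,-1,0,0,-0.003,0,-1,0,0,0,0,-1,0,0,0,0,-1,0,0,0,0]}}

```text
clock: 25.55
ee_pos: [497.4, -175.9, 223.0]
eef_rot: [-3.141, -0.0, 1.81]
force: [0.4, -0.3, -2.6]
opening: 38.5
```

```bash
python3 -c "
from h import *
tool((497.8,-175.8,222.8),1.81)
for n in('top','scene'):
    s=snap(n)
    q=pts(n,(497.8,-175.8),80,208,228); q=q[np.hypot(q[:,0]-497.8,q[:,1]+175.8)>28]; A=np.c_[q[:,:2]-q[:,:2].mean(0),np.ones(len(q))]
    print(n,'plate',len(q),disc(q),'slope,z',np.linalg.lstsq(A,q[:,2],rcond=None)[0])
    k=pts(n,(497.8,-175.8),62,108,122); print('inner',len(k),k.mean(0) if len(k) else '',disc(k) if len(k) else '')
b=load('scene')['img']
cv2.imwrite('pics/c7.png',b)"
```

```text
shift [-0.      0.0004  0.0002] twist -0.0001857656881378844 pos [ 497.44408675 -175.88150044  222.95898792] rpy [-3.14103004e+00 -2.59156842e-04  1.80981423e+00] F [ 0.38778676 -0.26666167 -2.60566252] q [ 0.09  0.38  0.2   2.07 -0.11  0.71  0.59] 38.519679437866046 25.55
top plate 1045 [ 496.4 -158.5   66.9] slope,z [ 5.79892141e-03 -1.00684103e-02  2.19106378e+02]
inner 118 [ 464.7898926  -144.17236715  113.92888752] [ 484.8 -163.    48.8]
scene plate 1544 [ 498.8 -177.    71. ] slope,z [-1.27599620e-02 -2.23139885e-03  2.17980408e+02]
inner 981 [ 514.92971416 -172.6821117   114.03224324] [ 499.  -175.8   59.8]
```

View pics/c7.png

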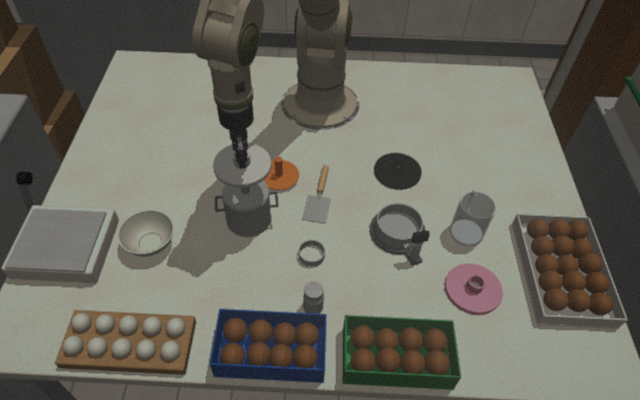

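The outer lid is held level at (242,163), about 100 mm up. The inner lid is seated in the tin at (247,190), and the bystanders look undisturbed. Handing in.

```bash
python3 -c "
from h import *
print(env.sign_off())"
```

```text
the job is handed in; nothing more can be done
None
```

The job is done and handed in at about 25.7 s on the robot's clock, with the arm still holding the outer lid in the air.

1. **Clamp:** I swung it counter-clockwise to about 1.4 rad. The picture showed its finger clear of the lids.
2. **Lids onto the tin:** I lifted both together by the inner lid's knob (4.2 N load). I set them on the tin with about 5–6 N of push at the predicted height, then let go. The camera then showed the lids sitting level.
3. **Outer lid:** I gripped it by the collar and lifted it straight up.

**Last checks:**
- **Height:** the outer lid's plate is at about 218 mm, up from 118 mm, so it rose about 100 mm.
- **Level:** the tilt measured about 0.01 rad.
- **Inner lid:** its flange is still in the tin's mouth at about 114 mm, centred within about 1 mm.
- **Other kitchen things:** they look unmoved in the last picture. I judged that by eye and did not measure each one.

**Readings that did not match exactly:**
- **Finger opening:** it read 38.5 mm on the 44 mm collar and about 20 mm on the 22 mm knob. It stayed within 0.5 mm on both, and neither slipped.
- **Wrist load:** it was 2.6 N with the outer lid held, a little over its 1.8 N weight but well below the weight of both lids.

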